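Clear scrap from a blocked T-slot on a probe-station fixture plate

TASK

One of the two T-slots in the black fixture plate is blocked by two pieces of scrap: set the blue chip pan flat on the table, close up against the plate's end under the slots' open mouths, then lower the orange-handled slot scraper into the pocket at the closed end of the blocked slot and push it along the slot so that both pieces drop right out of the open mouth and lie in the pan, clear of the plate. Stand the scraper upright on the green mat again and leave the pan, with the scrap in it, flat on the table. Do not touch the scrap with the fingers, and leave the post mount on the plate and everything else around where it stands.

Things in the scene. Friction and masses are not known exactly. Their poses are not given: they have to be found in the camera images.
- slot_plate: Black T-slot plate, fixed, 140 (x) by 300 (y) mm, top 59 mm above the table, on two riser bars. Origin: on the table under its centre. Two slots along its y, centred at x = -30 (front) and +30 (back), open at the +y end (y = +150), closed at the -y end. Slot floor 32 mm above the table; undercut 32 wide, 32 to 47 mm high; throat 16 wide above it. Its underside is 14 mm up.
- front_slot_pocket (a point): Floor point in the middle of the front slot's drop-in pocket: 32 mm above the table, plate x = -30, y = -101 mm. The pocket has no lips, is 48 mm wide, runs from y = -140 to -66 and is as deep as the slot; chamfers then lead into the slot, whose lips begin at y = -50. The scraper's middle comes here when it is let down.
- front_slot_mouth (a point): Point on the floor of the front slot at its open mouth, on the plate's end face (plate x = -30, y = +150, 32 mm above the table).
- back_slot_pocket (a point): The same pocket point for the back slot (plate x = +30, y = -101).
- back_slot_mouth (a point): The same mouth point for the back slot (plate x = +30, y = +150).
- broken_nut: Scrap: brass T-nut with a sheared stud, 60 mm long (its y, along the slot); base 26 wide, 13 high; neck 12 wide up to 21; stub up to 25. Origin: centre of its underside, on the slot floor. A side spring plunger jams it in the slot: sliding takes up to 8 N; it cannot be lifted out. It lies between pocket and mouth, ahead of or behind the copper offcut, up to 40 mm apart. 0.2 kg.
- copper_offcut: Scrap: copper offcut, 62 mm long (y, along the slot), 24 wide, 12 high, with an upright fin 5 mm thick up to 24 mm. Origin at the centre of its underside, on the slot floor. It lies in the same slot as the broken nut and cannot be lifted out through the throat. 0.18 kg.
- scraper: Slot scraper, 0.17 kg, standing on its shoe on the mat; both ends alike. Shoe 60 long (its y), 27 wide, 9 high, ends 20 wide; blade 10 thick, 40 long, up to 47 mm; guard 34 by 44 at 45 to 50 mm; upright orange handle 20 (x) by 28 (y) mm, 50 to 126 mm high. Origin: centre of the shoe's underside. In use its y lies along the slot and the shoe 1 to 3 mm above the slot floor.
- scraper_grip (a point): Point to grip on the scraper's handle, on its axis, 85 mm above the shoe's underside.
- mat: Green mat fixed on the table, 110 (x) by 180 (y) mm, 3 mm thick, its place for the scraper at about y = -40 mm of its own frame (the objective stands near y = +50). Origin at the centre of its underside. It lies to the left or the right of the robot.
- chip_pan: Loose blue pan, open box 120 (x) by 140 (y) mm, 24 high, walls and floor 4 thick, 0.3 kg. Origin: centre of its underside, on the table. An upright handle stands outside its -x wall. In use its y lies along the slots, its -y wall against the plate's end, centred on the plate: it then serves both slots. It starts on the side where the mat is not.
- pan_handle (a point): Point to grip on the pan's handle: pan x = -66 mm, y = 0, 68 mm above the pan's underside. The handle is 12 mm thick (x), 50 mm wide (y) and reaches 86 mm high.
- pan_floor (a point): Centre of the pan's inner floor, 4 mm above its underside.
- post_mount: Bystander: optical post mount standing on the plate over the clear slot, base 44 by 44 mm, 100 mm tall (159 mm above the table), a thumbscrew sticking out 24 mm on its -y side. Origin at the centre of its underside. Leave it.
- objective: Bystander: black objective lens with a brass band, 50 mm diameter, 55 mm tall, standing on the mat. Origin at its foot.
- red_camera: Bystander: red camera, 72 (x) by 60 (y) by 56 mm high, black lens sticking out 26 mm on its +x side, on the table. Origin at the centre of its underside.
- solvent_bottle: Bystander: amber bottle, 54 mm diameter, 130 mm tall, on the table. Origin at its foot.
- wafer_case: Bystander: round white case, 100 mm diameter, 22 mm high, on the table. Origin at its foot.
- ball_driver: Bystander: red-handled screwdriver, 180 mm long, lying on the table beyond the plate. Origin at the middle of its underside.
There are look-alikes about, which are no part of the job. Leave any pink, red or turquoise look-alike of the copper_offcut alone.

How it is judged:
On the way, in this order (a step that is already met when the one before it is completed fails the run):
1. the pan stands flat on the table against the plate's end, under the slots' open mouths, with both pieces of scrap still in the slot (height (world z) of chip_pan below 0.006 m and angle between chip_pan's own z axis and vertical below 0.06 rad and x of pan_floor in the frame of slot_plate between -0.05 and 0.05 m and y of pan_floor in the frame of slot_plate between 0.19 and 0.255 m and y of each of broken_nut, copper_offcut in the frame of slot_plate below 0.15 m), for 0.2 s.
2. the scraper's shoe runs in the blocked slot, under its lips, behind the scrap (y of scraper in the frame of slot_plate between -0.06 and 0.14 m and z of scraper in the frame of slot_plate between 0.028 and 0.04 m and angle between the y axis of scraper and the y axis of slot_plate, either way round below 0.2 rad and ((x of scraper in the frame of slot_plate between -0.036 and -0.024 m and x of copper_offcut in the frame of slot_plate between -0.042 and -0.018 m) or (x of scraper in the frame of slot_plate between 0.024 and 0.036 m and x of copper_offcut in the frame of slot_plate between 0.018 and 0.042 m))), for 0.1 s.
3. both pieces of scrap are in the pan, clear of the plate (x of broken_nut in the frame of chip_pan between -0.056 and 0.056 m and y of broken_nut in the frame of chip_pan between -0.066 and 0.066 m and z of broken_nut in the frame of chip_pan between -0.002 and 0.04 m and contact force between slot_plate and broken_nut below 0.1 N and x of copper_offcut in the frame of chip_pan between -0.056 and 0.056 m and y of copper_offcut in the frame of chip_pan between -0.066 and 0.066 m and z of copper_offcut in the frame of chip_pan between -0.002 and 0.04 m and contact force between slot_plate and copper_offcut below 0.1 N and height (world z) of chip_pan below 0.006 m and angle between chip_pan's own z axis and vertical below 0.06 rad), for 0.2 s.
At the end, for the whole second after the job is handed in: Both pieces of scrap lie at rest in the chip pan (middles within its walls), clear of the plate; the pan stands flat on the table (within 6 mm and 0.06 rad); the scraper stands at rest on its shoe, upright within 0.1 rad, its middle on the green mat, the shoe within 8 mm of the table top (all of step 3 and linear speed of each of broken_nut, copper_offcut, scraper, chip_pan below 0.02 m/s and x of scraper in the frame of mat between -0.055 and 0.055 m and y of scraper in the frame of mat between -0.09 and 0.09 m and z of scraper in the frame of mat between -0.002 and 0.008 m and angle between scraper's own z axis and vertical below 0.1 rad); the robot touches nothing.
It fails at once if the fingers touch the scrap (contact force between the fingers and broken_nut above 0.5 N or contact force between the fingers and copper_offcut above 0.5 N).
It fails at once if the post mount on the plate is shifted by more than 15 mm (distance of post_mount from where it was at the start of the episode above 0.015 m).
It fails at once if the objective, red camera, amber bottle, wafer case or screwdriver is shifted by more than 15 mm (distance of any of objective, red_camera, solvent_bottle, wafer_case, ball_driver from where it was at the start of the episode above 0.015 m).
It also fails if it takes over 72 s, if anything falls off the work surface, if the arm or the gripper's body presses on something with over 40 N, if the wrist force passes 120 N, or if a joint passes its speed limit or range.

ROBOT

A 7-joint arm with a two-finger parallel gripper is mounted at the origin on the work surface. World frame = base frame: x ahead of the robot, y to its left, z up, the work surface at z = 0. Lengths are in m, angles in rad, forces in N, time in s.
With the tool pointing down it reaches from about 0.425 to 0.875 m from the base axis. Payload 4.7 kg.
Tool frame: the origin (TCP) lies midway between the tips of the shut fingers; the grasp point (between the pads) lies 19 mm behind it; z points along the fingers, y is the line along which they close (so a half turn about z gives the same grasp; the last joint's range is limited). The gripper opens to 87 mm and grips with 3 to 60 N. Pads are 19 mm wide; open, the fingers measure 117 mm over their backs; the gripper's body (75 mm by 190 mm) begins 51 mm behind the grasp point.
Start: joints at [1.149, 0.321, -0.07, 1.45, 0.023, 1.371, -0.057], TCP at [0.274, -0.589, 0.223] pointing down, gripper open.
Joint ranges: [-2.86, 2.86], [-0.3, 2.09], [-1.38, 1.24], [0.06, 2.45], [-1.56, 4.7], [0.09, 2.05], [-2.69, 2.69]. Speed limits (rad/s): [2.57, 2.57, 3.14, 3.14, 3.14, 3.14, 3.14].

INTERFACE

Orientations are given as a unit quaternion [w, x, y, z].
In Python, from workcell import bot gives the robot as it stands. The module is installed in compiled form; this text tells all that it offers.
- The arm moves only by the tool carry_out, never from a script. Its arguments are lists of equal length, an entry for each row: "travel": the shift along the tool's x, y, z in units of 0.1 m (1.0 is 0.1 m), a list of three; "roll": the turn about the tool's z in units of 2 pi rad (1.0 is 2 pi rad); "jaw": the gripper's target within -1 to 1 (fully open at 1, half-way at 0, shut at -1). In form: {"travel": [[x, y, z], ...], "roll": [roll, ...], "jaw": [jaw, ...]}. A call has 1 to 12 rows; each row is the pose to reach, as a shift and turn from the pose commanded when the call began, along the tool's axes at that moment, turning the shorter way round; what a row does not reach only later rows make up. A row lasts 1/12 s, in which the tool goes at most 41.7 mm and 7.16 degrees, less where a joint would pass 70% of its speed; a pose out of reach is approached as far as the arm can. A call with a number of a shift or a turn outside -1 to 1 is refused whole. A call with a gripper value outside its range is refused whole. The fingers move at their own pace and stop on an object; "force" is the grip in N (left out, the last holds). Time passes only in rows, so rows that repeat a pose let the fingers close. It gives the time, the measured TCP pose, the force, the opening and the grip force at its end, in the units of the state.
- bot.observe(): the state, without advancing time (a new reading comes with each control period).
- bot.read_camera(name): name is "scene" or "top"; returns (picture, depth): 400x640x3 uint8, red, green, blue; 400x640 float32, m along the optical axis (not along the pixel's ray), 0 where there is no reading.
- bot.camera_params(name): a dict with "fx", "fy", "cx", "cy" (pixels), "D" ([k1, k2, p1, p2, k3] as OpenCV has them; the pictures are not rectified), "R" (3x3) and "t" (3): a world point X has camera coordinates R X + t. Camera axes: x right, y down, z forward; pixel columns grow to the right and rows downward; lengths in m; the calibration is good to about 2 mm. A picture is of the moment at which its call begins. camera_params takes no time and is no camera call.
- bot.sign_off(): hands the job in; it is judged then, once.
Trained networks look in the newest picture that a camera, given by its name, has taken for a name from the list of things; names that differ only in an ending like _2 or _b are one class to them, and where a whole thing is asked for, a point or a joint stands for the part that bears it (a point fixed in the world has none). Each returns a list of dicts, best first, with "conf" (0 to 1); they miss things now and then, are a little off and sometimes report something else, mostly with a low value. They report only what shows in the picture. A call takes as long as a camera call. They do not tell look-alikes from the thing itself.
- bot.silhouettes(label, camera): "pixels" (400x640 bool, what is visible of it) and "rect" ([left, top, right, bottom] in pixels, round what is visible of it).
The state is a dict: "clock": time; "joint_pos": joint angles; "dq": joint speeds; "tau": joint torques, N m; "ee_pos": TCP position; "eef_rot": TCP orientation; "force": force on the tool from outside, world axes, zero at the start; "wrist_torque": the same for the moment, N m; "opening": opening from 0.0 (shut) to 1.0 (fully open); "gripper_force": force on a finger pad.
Only numpy, scipy, OpenCV 4.12 (cv2) and the standard library are available. Lean on these libraries where they do the work, as an engineer would, in place of code of your own. Each camera call takes 0.05 s, during which the arm holds its last target. There are 200 camera calls.

## Working session

There is one attempt and no reset: what is moved stays moved. The work goes in short steps, Python scripts to look and compute and a tool call to move; the robot and the scene stay as the last step left them, time stands still between calls to the robot, and variables do not carry over. Pictures are saved under pics/ and viewed, at most 10 in all, crops included, and the job is handed in when it is done.

Besides the shell and the picture viewer there is one more tool, called after "Call:" as name(argument=value, ...), one argument or row to a line, values as JSON. carry_out: Moves the arm, as the interface text tells. Its arguments: {"type":"object","properties":{"travel":{"type":"array","items":{"type":"array","items":{"type":"number"}}},"roll":{"type":"array","items":{"type":"number"}},"jaw":{"type":"array","items":{"type":"number"}},"force":{"type":"number"}},"required":["travel","roll","jaw"]}

```bash
mkdir -p pics
cat > h.py <<'E'
import numpy as np, cv2
from workcell import bot
def cloud(cam, depth):
    p=bot.camera_params(cam); K=np.array([[p['fx'],0,p['cx']],[0,p['fy'],p['cy']],[0,0,1.]])
    v,u=np.mgrid[0:400,0:640]
    n=cv2.undistortPoints(np.stack([u.ravel(),v.ravel()],1).astype(np.float64)[:,None],K,np.array(p['D'],float))[:,0]
    z=depth.ravel().astype(float)
    C=np.column_stack([n*z[:,None],z]); W=(C-np.array(p['t']))@np.array(p['R'])
    W[z==0]=np.nan
    return W.reshape(400,640,3)
E
python3 - <<'E'
from h import *
for c in ("scene","top"):
    im,d=bot.read_camera(c); cv2.imwrite(f"pics/{c}0.png",im[:,:,::-1]); W=cloud(c,d); np.save(c+"0.npy",W)
    for n in ["slot_plate","broken_nut","copper_offcut","scraper","mat","chip_pan","post_mount","objective","red_camera","solvent_bottle","wafer_case","ball_driver"]:
        for s in bot.silhouettes(n,c)[:3]:
            P=W[s["pixels"]]; P=P[~np.isnan(P[:,0])]
            if len(P)<5: continue
            top=P[P[:,2]>np.percentile(P[:,2],97)-.006]
            print(c,n,round(s["conf"],2),np.round(s["rect"]),np.round(np.median(P,0),3),"top",np.round(top.mean(0),3),"rng",np.round(np.percentile(P,[2,98],axis=0),3).tolist())
s=bot.observe();print(s)
E
```

```text
scene slot_plate 0.57 [244. 166. 338. 248.] [ 0.623 -0.082  0.058] top [ 0.615 -0.078  0.062] rng [[0.544, -0.261, 0.012], [0.684, 0.031, 0.065]]
scene broken_nut 0.53 [292. 192. 305. 205.] [ 0.581 -0.09   0.055] top [ 0.582 -0.095  0.057] rng [[0.571, -0.112, 0.041], [0.586, -0.076, 0.061]]
scene copper_offcut 0.61 [311. 209. 324. 222.] [0.585 0.003 0.056] top [ 0.586 -0.007  0.058] rng [[0.577, -0.026, 0.045], [0.587, 0.017, 0.06]]
scene copper_offcut 0.51 [363. 218. 371. 234.] [0.488 0.12  0.014] top [0.488 0.118 0.026] rng [[0.462, 0.094, 0.01], [0.509, 0.141, 0.027]]
scene copper_offcut 0.49 [220. 210. 230. 222.] [ 0.776 -0.229  0.014] top [ 0.77  -0.235  0.024] rng [[0.748, -0.258, 0.003], [0.799, -0.209, 0.027]]
scene mat 0.85 [398. 228. 464. 281.] [0.441 0.319 0.004] top [0.432 0.32  0.005] rng [[0.369, 0.232, 0.0], [0.475, 0.404, 0.008]]
scene chip_pan 0.61 [262. 130. 312. 177.] [ 0.43  -0.315  0.008] top [ 0.387 -0.321  0.082] rng [[0.379, -0.382, -0.0], [0.516, -0.232, 0.083]]
scene post_mount 0.52 [268. 181. 286. 207.] [ 0.648 -0.12   0.081] top [ 0.646 -0.123  0.148] rng
[... 3053 characters left out ...]
1.14912859,  0.32100712, -0.07010966,  1.45050588,  0.0225948 ,
        1.37077276, -0.05691064]), 'dq': array([ 1.42000366e-03, -1.34477537e-03, -2.15212849e-03,  6.29538043e-04,
       -1.11732164e-03,  5.90626063e-05, -7.42370113e-05]), 'tau': array([ 3.23265203e-04, -4.91102958e+01, -4.02768664e-01, -3.12775362e+01,
       -6.35438226e-02,  3.35556292e-02,  2.85183512e-05]), 'ee_pos': array([ 0.27436538, -0.58928615,  0.22257902]), 'eef_rot': array([ 4.97352558e-05,  9.76355267e-01,  2.16172133e-01, -6.64937650e-06]), 'force': array([-0.68821674,  0.83337329,  1.22343424]), 'wrist_torque': array([-0.03126165, -0.02585115, -0.00971992]), 'gripper_force': 0.0, 'opening': 1.000219597133438}
```

```bash
ls pics
```

```text
scene0.png
top0.png
```

View pics/top0.png

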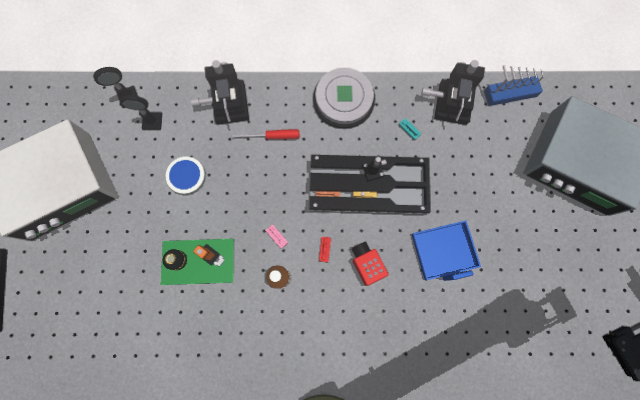

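View pics/scene0.png

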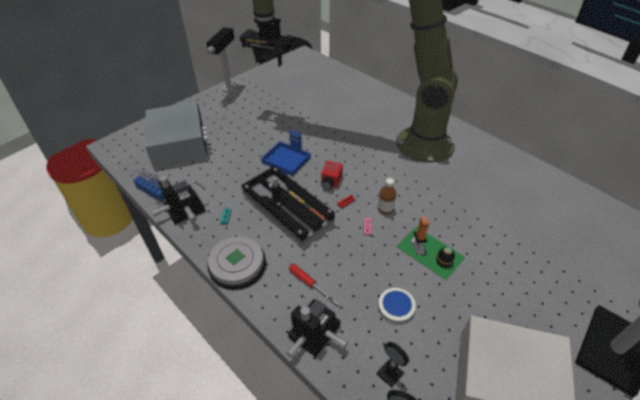

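The pictures show the plate at top-image (370,185) with open mouths at its left end (+y). The copper (~330,194) and brass (~365,195) lie in the front slot and the post mount stands over the back slot. The pan is at (446,250) with its handle toward the robot, and the scraper is on the mat at (208,255). Now precise poses.

```bash
cat >> h.py <<'E'
def yaw_of(q): w,x,y,z=q; return 2*np.arctan2(y,x)  # tool down: yaw of tool x
def seq(pos,yaw,targets):
    """targets: list of (x,y,z,yaw) world; print per-call tool-unit shifts"""
    pos=np.array(pos,float)
    for t in targets:
        t=np.array(t,float); c,s=np.cos(yaw),np.sin(yaw)
        d=t[:3]-pos; u=np.array([c*d[0]+s*d[1], s*d[0]-c*d[1], -d[2]])*10
        r=-((t[3]-yaw+np.pi)%(2*np.pi)-np.pi)/(2*np.pi)
        rows=int(np.ceil(max(np.linalg.norm(u)*100/41.7,abs(r)*360/7.16)))
        print("->",t.round(3),"travel",u.round(3).tolist(),"roll",round(r,4),"minrows",rows, "" if abs(u).max()<=1 else "TOO FAR")
        pos,yaw=t[:3],t[3]
E
python3 - <<'E'
from h import *
im=cv2.imread("pics/top0.png"); W=np.load("top0.npy"); hsv=cv2.cvtColor(im,cv2.COLOR_BGR2HSV)
S=np.load("scene0.npy"); ims=cv2.imread("pics/scene0.png"); hs=cv2.cvtColor(ims,cv2.COLOR_BGR2HSV)
def box(W,x0,x1,y0,y1,z0,z1): return (W[...,0]>x0)&(W[...,0]<x1)&(W[...,1]>y0)&(W[...,1]<y1)&(W[...,2]>z0)&(W[...,2]<z1)
def rect(P,n): r=cv2.minAreaRect((P[:,:2]*1000).astype(np.float32)); print(n,len(P),np.round(r[0],1),np.round(r[1],1),round(r[2],2))
for nm,w,h in(("top",W,hsv),("scene",S,hs)):
    rect(w[box(w,.5,.72,-.3,.08,.053,.066)],nm+" plate")
    pb=(h[...,0]>100)&(h[...,0]<125)&(h[...,1]>120)
    rect(w[box(w,.36,.53,-.42,-.21,.017,.029)&pb],nm+" panrim")
    rect(w[box(w,.36,.53,-.42,-.21,-.01,.1)&pb],nm+" panall")
    P=w[box(w,.34,.45,-.4,-.24,.05,.1)]; rect(P,nm+" handle"); 
    rect(w[box(w,.38,.5,.2,.33,.125,.135)],nm+" scr top")
    rect(w[box(w,.38,.5,.2,.33,.06,.135)],nm+" scr handle")
    g=(h[...,0]>45)&(h[...,0]<85)&(h[...,1]>100)
    rect(w[g&box(w,.34,.52,.2,.43,-.01,.012)],nm+" mat")
    P=w[box(w,.38,.5,.2,.325,.0,.06)&~g&(h[...,1]<80)]; rect(P,nm+" shoe/guard")
    for a,b in((.006,.02),(.04,.06)):
        P=w[box(w,.38,.5,.2,.325,a,b)&~g]; 
        if len(P)>4: rect(P,f"{nm} scr z {a}")
a=cv2.resize(im[230:280,170:240],None,fx=8,fy=8,interpolation=cv2.INTER_CUBIC)
b=cv2.resize(ims[205:265,400:450],None,fx=8,fy=6.6,interpolation=cv2.INTER_CUBIC)[:400,:230*1]
cv2.imwrite("pics/scr.png",a)
s=bot.observe(); print(s['ee_pos'],yaw_of(s['eef_rot']))
E
```

```text
top plate 4215 [ 612.  -120.3] [300.5 142.1] 88.19
top panrim 383 [ 443.2 -311.7] [128.1 141.3] 13.37
top panall 2913 [ 443.1 -311.8] [133.4 141.1] 13.2
top handle 140 [ 383.2 -324.2] [12.4 49.7] 13.82
top scr top 98 [435.  275.7] [26.9 18.5] 56.43
top scr handle 185 [435.4 276.3] [29.1 20.8] 52.3
top mat 2287 [422.5 315.8] [109.2 178.9] 1.71
top shoe/guard 453 [439.4 261.5] [122.6 118.5] 89.78
top scr z 0.006 62 [422.5 259.1] [17.1 26.9] 59.45
top scr z 0.04 118 [434.8 275.1] [41.3 33.8] 55.73
scene plate 2160 [ 611.2 -119.2] [305.5 144.6] 88.78
scene panrim 219 [ 446.8 -307.8] [128.9 144.5] 15.42
scene panall 1042 [ 444.  -308.9] [137.6 144.1] 14.04
scene handle 116 [ 385.6 -323.8] [18.3 53.3] 10.33
scene scr top 57 [435. 278.] [27.  20.5] 50.45
scene scr handle 209 [435.2 278.6] [29.1 23. ] 50.57
scene mat 989 [422.8 316.7] [108.8 175.7] 1.48
scene shoe/guard 538 [440.6 262.7] [125.2 118.1] 89.62
scene scr z 0.006 109 [444.5 256.3] [102.1  68.7] 88.66
scene scr z 0.04 64 [443.2 274.4] [43.3 28.4] 78.9
[ 0.27436538 -0.58928615  0.22257902] 0.43578437868369063
```

View pics/scr.png

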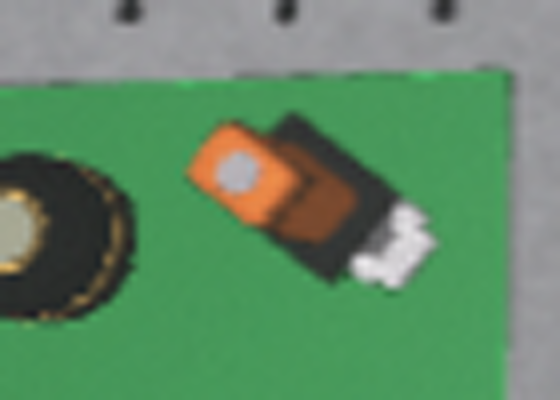

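Run:
```python
from h import *
s=bot.observe(); r=np.radians
seq(s['ee_pos'],yaw_of(s['eef_rot']),[(.31,-.5,.2,r(51)),(.35,-.41,.16,r(77)),(.383,-.324,.12,r(103.4)),(.383,-.324,.049,r(103.4)),
 (.383,-.324,.12,r(103.4)),(.383,-.324,.19,r(103.4)),(.418,-.24,.19,r(103.4)),(.44,-.15,.19,r(103.4)),(.46,-.06,.19,r(98)),(.50,.03,.19,r(88.2)),(.553,.106,.19,r(88.2)),(.553,.106,.12,r(88.2)),(.553,.106,.06,r(88.2))])
```

```text
-> [ 0.31 -0.5   0.2   0.89] travel [0.7, -0.659, 0.226] roll -0.0723 minrows 4 
-> [ 0.35  -0.41   0.16   1.344] travel [0.951, -0.256, 0.4] roll -0.0722 minrows 4 
-> [ 0.383 -0.324  0.12   1.805] travel [0.912, 0.128, 0.4] roll -0.0733 minrows 4 
-> [ 0.383 -0.324  0.049  1.805] travel [0.0, 0.0, 0.71] roll -0.0 minrows 2 
-> [ 0.383 -0.324  0.12   1.805] travel [0.0, 0.0, -0.71] roll -0.0 minrows 2 
-> [ 0.383 -0.324  0.19   1.805] travel [0.0, 0.0, -0.7] roll -0.0 minrows 2 
-> [ 0.418 -0.24   0.19   1.805] travel [0.736, 0.535, -0.0] roll -0.0 minrows 3 
-> [ 0.44  -0.15   0.19   1.805] travel [0.825, 0.423, -0.0] roll -0.0 minrows 3 
-> [ 0.46 -0.06  0.19  1.71] travel [0.829, 0.403, -0.0] roll 0.015 minrows 3 
-> [0.5   0.03  0.19  1.539] travel [0.836, 0.521, -0.0] roll 0.0272 minrows 3 
-> [0.553 0.106 0.19  1.539] travel [0.776, 0.506, -0.0] roll -0.0 minrows 3 
-> [0.553 0.106 0.12  1.539] travel [0.0, 0.0, 0.7] roll -0.0 minrows 2 
-> [0.553 0.106 0.06  1.539] travel [0.0, 0.0, 0.6] roll -0.0 minrows 2
```

Call:
carry_out(
  travel=[
    [0.7,-0.66,0.23],
    [0.7,-0.66,0.23],
    [0.7,-0.66,0.23],
    [0.7,-0.66,0.23],
    [0.7,-0.66,0.23],
  ],
  roll=[-0.0723,-0.0723,-0.0723,-0.0723,-0.0723],
  jaw=[1,1,1,1,1],
  force=50,
)

```text
clock: 1.72
ee_pos: [0.3109, -0.4985, 0.1996]
eef_rot: [0.0, 0.902, 0.433, 0.0]
force: [0.6, -0.8, 0.7]
opening: 1.001
gripper_force: 0.0
```

Call:
carry_out(
  travel=[
    [0.95,-0.26,0.4],
    [0.95,-0.26,0.4],
    [0.95,-0.26,0.4],
    [0.95,-0.26,0.4],
    [0.95,-0.26,0.4],
  ],
  roll=[-0.0722,-0.0722,-0.0722,-0.0722,-0.0722],
  jaw=[1,1,1,1,1],
)

```text
clock: 2.13
ee_pos: [0.3499, -0.409, 0.1593]
eef_rot: [-0.0, 0.782, 0.623, -0.0]
force: [0.1, -0.1, 0.4]
opening: 1.004
gripper_force: 0.0
```

Call:
carry_out(
  travel=[
    [0.91,0.13,0.4],
    [0.91,0.13,0.4],
    [0.91,0.13,0.4],
    [0.91,0.13,0.4],
    [0.91,0.13,0.4],
    [0.91,0.13,0.4],
  ],
  roll=[-0.0733,-0.0733,-0.0733,-0.0733,-0.0733,-0.0733],
  jaw=[1,1,1,1,1,1],
)

```text
clock: 2.63
ee_pos: [0.3824, -0.326, 0.1202]
eef_rot: [0.001, 0.623, 0.782, -0.0]
force: [-0.3, -0.6, 0.2]
opening: 1.001
gripper_force: 0.0
```

Call:
carry_out(
  travel=[
    [0,0,0.35],
    [0,0,0.71],
    [0,0,0.71],
    [0,0,0.71],
  ],
  roll=[0,0,0,0],
  jaw=[1,1,1,1],
)

```text
clock: 2.97
ee_pos: [0.3811, -0.3244, 0.0478]
eef_rot: [-0.002, 0.622, 0.783, 0.0]
force: [-0.3, 0.9, 0.1]
opening: 1.003
gripper_force: 0.0
```

Call:
carry_out(
  travel=[
    [0,0,0],
    [0,0,0],
    [0,0,0],
    [0,0,0],
    [0,0,0],
    [0,0,0],
    [0,0,0],
    [0,0,0],
    [0,0,0],
    [0,0,0],
  ],
  roll=[0,0,0,0,0,0,0,0,0,0],
  jaw=[-1,-1,-1,-1,-1,-1,-1,-1,-1,-1],
)

```text
clock: 3.8
ee_pos: [0.3827, -0.3239, 0.0485]
eef_rot: [-0.0, 0.62, 0.785, -0.0]
force: [-0.5, 0.4, -0.7]
opening: 0.327
gripper_force: 0.0
```

Call:
carry_out(
  travel=[
    [0,0,-0.2],
    [0,0,-0.45],
    [0,0,-0.71],
    [0,0,-0.71],
  ],
  roll=[0,0,0,0],
  jaw=[-1,-1,-1,-1],
)

```text
clock: 4.13
ee_pos: [0.3854, -0.3261, 0.1245]
eef_rot: [0.004, 0.62, 0.785, -0.0]
force: [0.4, -0.9, 0.2]
opening: 0.045
gripper_force: 0.0
```

The jaws hadn't finished closing before the lift. I'll reopen them and repeat with a longer close.

Call:
carry_out(
  travel=[
    [0,0,0],
    [0,0,0],
    [0,0,0],
    [0,0,0],
    [0,0,0],
    [0,0,0],
    [0,0,0],
    [0,0,0],
    [0,0,0],
  ],
  roll=[0,0,0,0,0,0,0,0,0],
  jaw=[0.3,0.3,0.3,0.3,0.3,0.3,0.3,0.3,0.3],
)

```text
clock: 4.88
ee_pos: [0.3827, -0.324, 0.1195]
eef_rot: [-0.0, 0.62, 0.785, -0.0]
force: [1.0, 0.2, 0.1]
opening: 0.61
gripper_force: 0.0
```

Run:
```python
from h import *
im,d=bot.read_camera("top"); W=cloud("top",d); hsv=cv2.cvtColor(im[:,:,::-1].copy(),cv2.COLOR_BGR2HSV)
pb=(hsv[...,0]>100)&(hsv[...,0]<125)&(hsv[...,1]>120)&(W[...,0]>.36)&(W[...,0]<.53)&(W[...,1]>-.42)&(W[...,1]<-.21)
P=W[pb&(W[...,2]<.03)]; print(cv2.minAreaRect((P[:,:2]*1000).astype(np.float32)))
S,d=bot.read_camera("scene"); W=cloud("scene",d); h=cv2.cvtColor(S[:,:,::-1].copy(),cv2.COLOR_BGR2HSV)
m=(h[...,0]>100)&(h[...,0]<125)&(h[...,1]>120)&(W[...,0]<.44)&(W[...,2]>.04)&(W[...,2]<.12)&(W[...,1]>-.42)&(W[...,1]<-.21)
P=W[m]; print(cv2.minAreaRect((P[:,:2]*1000).astype(np.float32)),P[:,2].min(),P[:,2].max()); s=bot.observe(); print(s['opening'],s['ee_pos'])
```

```text
((442.91265869140625, -310.9887390136719), (133.59107971191406, 140.09356689453125), 13.541158676147461)
((387.292724609375, -322.50921630859375), (14.835794448852539, 48.976993560791016), 10.785594940185547) 0.04019383501749954 0.09003911764844852
0.6378084323199783 [ 0.38270268 -0.32398843  0.11954544]
```

Pan undisturbed. Lower again, close for longer.

Call:
carry_out(
  travel=[
    [0,0,0.35],
    [0,0,0.71],
    [0,0,0.71],
    [0,0,0.71],
  ],
  roll=[0,0,0,0],
  jaw=[0.3,0.3,0.3,0.3],
)

```text
clock: 5.32
ee_pos: [0.3814, -0.3228, 0.0474]
eef_rot: [-0.002, 0.62, 0.785, 0.0]
force: [0.5, -0.6, 0.6]
opening: 0.651
gripper_force: 0.0
```

Call:
carry_out(
  travel=[
    [0,0,0],
    [0,0,0],
    [0,0,0],
    [0,0,0],
    [0,0,0],
    [0,0,0],
    [0,0,0],
    [0,0,0],
    [0,0,0],
    [0,0,0],
    [0,0,0],
    [0,0,0],
  ],
  roll=[0,0,0,0,0,0,0,0,0,0,0,0],
  jaw=[-1,-1,-1,-1,-1,-1,-1,-1,-1,-1,-1,-1],
)

```text
clock: 6.32
ee_pos: [0.3828, -0.324, 0.0487]
eef_rot: [0.0, 0.62, 0.785, -0.0]
force: [-0.4, 0.8, 2.0]
opening: 0.135
gripper_force: 50.0
```

Call:
carry_out(
  travel=[
    [0,0,0],
    [0,0,0],
    [0,0,-0.1],
    [0,0,-0.3],
    [0,0,-0.5],
    [0,0,-0.71],
    [0,0,-0.71],
  ],
  roll=[0,0,0,0,0,0,0],
  jaw=[-1,-1,-1,-1,-1,-1,-1],
)

```text
clock: 6.9
ee_pos: [0.3844, -0.3256, 0.1235]
eef_rot: [0.003, 0.62, 0.785, -0.0]
force: [0.9, -1.1, -2.1]
opening: 0.134
gripper_force: 50.0
```

Call:
carry_out(
  travel=[
    [0,0,-0.35],
    [0,0,-0.7],
    [0,0,-0.7],
  ],
  roll=[0,0,0],
  jaw=[-1,-1,-1],
)

```text
clock: 7.15
ee_pos: [0.3853, -0.3261, 0.1954]
eef_rot: [0.005, 0.62, 0.785, -0.001]
force: [2.2, -1.4, -1.3]
opening: 0.132
gripper_force: 50.0
```

Call:
carry_out(
  travel=[
    [0.2,0.15,0],
    [0.45,0.33,0],
    [0.74,0.54,0],
    [0.74,0.54,0],
  ],
  roll=[0,0,0,0],
  jaw=[-1,-1,-1,-1],
)

```text
clock: 7.48
ee_pos: [0.4207, -0.2314, 0.1886]
eef_rot: [-0.001, 0.616, 0.788, 0.002]
force: [0.6, 1.0, -2.1]
opening: 0.135
gripper_force: 50.0
```

Call:
carry_out(
  travel=[
    [0.28,0.14,0],
    [0.55,0.28,0],
    [0.82,0.42,0],
  ],
  roll=[0,0,0],
  jaw=[-1,-1,-1],
)

```text
clock: 7.73
ee_pos: [0.4392, -0.1489, 0.1882]
eef_rot: [-0.001, 0.62, 0.784, -0.0]
force: [1.3, 0.4, -3.3]
opening: 0.135
gripper_force: 50.0
```

Call:
carry_out(
  travel=[
    [0.28,0.14,0],
    [0.55,0.28,0],
    [0.83,0.4,0],
  ],
  roll=[0.005,0.01,0.015],
  jaw=[-1,-1,-1],
)

```text
clock: 7.98
ee_pos: [0.4592, -0.0586, 0.1884]
eef_rot: [-0.001, 0.657, 0.754, -0.0]
force: [0.7, 1.0, -3.2]
opening: 0.136
gripper_force: 50.0
```

Call:
carry_out(
  travel=[
    [0.28,0.17,0],
    [0.56,0.34,0],
    [0.84,0.52,0],
  ],
  roll=[0.01,0.02,0.0272],
  jaw=[-1,-1,-1],
)

```text
clock: 8.23
ee_pos: [0.4989, 0.0315, 0.1885]
eef_rot: [-0.0, 0.719, 0.695, -0.001]
force: [0.7, 0.2, -3.5]
opening: 0.137
gripper_force: 50.0
```

Call:
carry_out(
  travel=[
    [0.3,0.2,0],
    [0.6,0.4,0],
    [0.78,0.51,0],
    [0.78,0.51,0],
    [0.78,0.51,0],
    [0.78,0.51,0],
  ],
  roll=[0,0,0,0,0,0],
  jaw=[-1,-1,-1,-1,-1,-1],
)

```text
clock: 8.73
ee_pos: [0.5521, 0.1056, 0.1882]
eef_rot: [-0.001, 0.718, 0.696, -0.001]
force: [-0.5, 0.0, -1.8]
opening: 0.135
gripper_force: 50.0
```

Run:
```python
from h import *
s=bot.observe(); print(s['ee_pos'],np.degrees(yaw_of(s['eef_rot'])))
im,d=bot.read_camera("top"); cv2.imwrite("pics/pan1.png",im[:,:,::-1]); W=cloud("top",d); hsv=cv2.cvtColor(im[:,:,::-1].copy(),cv2.COLOR_BGR2HSV)
pb=(hsv[...,0]>100)&(hsv[...,0]<125)&(hsv[...,1]>120)&(W[...,0]>.5)&(W[...,0]<.75)&(W[...,1]>0)&(W[...,1]<.25)
P=W[pb]; print(cv2.minAreaRect((P[:,:2]*1000).astype(np.float32)),np.percentile(P[:,2],[1,20,50,99]))
A=np.c_[P[:,:2],np.ones(len(P))][P[:,2]<np.median(P[:,2])+.004]; print(np.linalg.lstsq(A,P[P[:,2]<np.median(P[:,2])+.004][:,2],rcond=None)[0])
```

```text
[0.55207061 0.10561714 0.18823886] 88.16176338195933
((589.0196533203125, 55.755210876464844), (47.21030044555664, 173.30850219726562), 88.57037353515625) [0.13840392 0.14111033 0.14286897 0.26068845]
[-0.00299119 -0.00431849  0.14427076]
```

Call:
carry_out(
  travel=[
    [0,0,0.3],
    [0,0,0.6],
    [0,0,0.9],
    [0,0,0.9],
  ],
  roll=[0,0,0,0],
  jaw=[-1,-1,-1,-1],
)

```text
clock: 9.12
ee_pos: [0.5509, 0.1048, 0.0956]
eef_rot: [-0.001, 0.718, 0.696, -0.002]
force: [-1.3, -1.1, -1.9]
opening: 0.132
gripper_force: 50.0
```

Call:
carry_out(
  travel=[
    [0,0,0.2],
    [0,0,0.36],
    [0,0,0.44],
    [0,0,0.48],
    [0,0,0.48],
    [0,0,0.48],
  ],
  roll=[0,0,0,0,0,0],
  jaw=[-1,-1,-1,-1,-1,-1],
)

```text
clock: 9.62
ee_pos: [0.5546, 0.1119, 0.0619]
eef_rot: [0.001, 0.718, 0.696, 0.002]
force: [-21.9, 4.2, 52.9]
opening: 0.135
gripper_force: 50.0
```

Contact at 13 mm too high; lifting a little and looking.

Call:
carry_out(
  travel=[
    [0,0,-0.3],
    [0,0,-0.5],
    [0,0,-0.5],
    [0,0,-0.5],
  ],
  roll=[0,0,0,0],
  jaw=[-1,-1,-1,-1],
)

```text
clock: 9.95
ee_pos: [0.5541, 0.1054, 0.1032]
eef_rot: [0.002, 0.719, 0.695, 0.001]
force: [-0.5, -0.1, -3.4]
opening: 0.133
gripper_force: 50.0
```

Run:
```python
from h import *
s=bot.observe(); print(s['ee_pos'],s['force'],np.degrees(yaw_of(s['eef_rot'])))
im,d=bot.read_camera("top"); W=cloud("top",d)
i2,d2=bot.read_camera("scene"); W2=cloud("scene",d2)
for w,i,n in((W,im,"t"),(W2,i2,"s")):
    h=cv2.cvtColor(i[:,:,::-1].copy(),cv2.COLOR_BGR2HSV)
    pb=(h[...,0]>100)&(h[...,0]<125)&(h[...,1]>120)&(w[...,0]>.5)&(w[...,0]<.75)&(w[...,1]>0)&(w[...,1]<.25)
    P=w[pb]; print(n,np.round(np.percentile(P,[1,50,99],axis=0),3))
a=cv2.resize(im[130:290,240:440],None,fx=2.8,fy=2.8,interpolation=cv2.INTER_CUBIC);b=cv2.resize(i2[130:290,260:420],None,fx=1.5,fy=2.8)
b=cv2.resize(i2[150:250,270:390],(540,450),interpolation=cv2.INTER_CUBIC)[:, :240*1+300]
cv2.imwrite("pics/col.png",cv2.resize(np.hstack([cv2.resize(a,(560,448)),cv2.resize(b,(540,448))]),(800,326))[:,:,::-1])
```

```text
[0.55405243 0.10538435 0.10323048] [-0.48939424 -0.06382257 -3.40036032] 88.05500906580394
t [[0.556 0.015 0.077]
 [0.633 0.036 0.098]
 [0.676 0.069 0.197]]
s [[0.555 0.02  0.045]
 [0.623 0.09  0.076]
 [0.678 0.148 0.18 ]]
```

View pics/col.png

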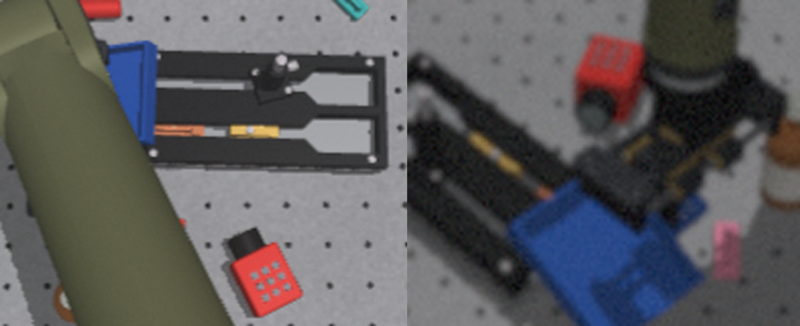

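The pan has pivoted in the grip because its −y edge caught on the plate end. I'll measure the tilt.

Run:
```python
from h import *
for n in("top","scene"):
    i,d=bot.read_camera(n); w=cloud(n,d)
    h=cv2.cvtColor(i[:,:,::-1].copy(),cv2.COLOR_BGR2HSV)
    pb=(h[...,0]>100)&(h[...,0]<125)&(h[...,1]>120)&(w[...,0]>.5)&(w[...,0]<.75)&(w[...,1]>-.02)&(w[...,1]<.25)&(w[...,2]<.14)
    P=w[pb]; print(n,len(P))
    for y0 in np.arange(0,.19,.01):
        q=P[(P[:,1]>=y0)&(P[:,1]<y0+.01)&(P[:,0]>.575)&(P[:,0]<.665)]
        if len(q)>3: print(round(y0,2),len(q),np.round(np.percentile(q[:,2],[5,50,95]),3))
s=bot.observe(); print(s['ee_pos'])
W=np.load("top0.npy")
for lo,hi in((.543,.57),(.60,.625),(.65,.68)):
    q=W[(W[...,0]>lo)&(W[...,0]<hi)&(W[...,2]>.05)&(W[...,2]<.066)&(W[...,1]>-.3)&(W[...,1]<.1)]; print(lo,q[:,1].min(),q[:,1].max())
q=W[(W[...,0]>.574)&(W[...,0]<.592)&(W[...,1]>-.06)&(W[...,1]<.06)]; q=q[np.argsort(q[:,1])]; print(np.round(q[-60:],3).tolist())
```

```text
top 841
0.01 102 [0.103 0.108 0.115]
0.02 141 [0.096 0.119 0.123]
0.03 141 [0.09  0.094 0.098]
0.04 120 [0.085 0.089 0.092]
0.05 88 [0.08  0.083 0.087]
0.06 44 [0.074 0.078 0.081]
scene 1702
0.01 13 [0.101 0.103 0.105]
0.02 121 [0.097 0.103 0.124]
0.03 83 [0.094 0.097 0.101]
0.04 93 [0.087 0.092 0.096]
0.05 95 [0.082 0.086 0.091]
0.06 99 [0.076 0.081 0.085]
0.07 95 [0.072 0.076 0.08 ]
0.08 102 [0.066 0.071 0.076]
0.09 105 [0.061 0.066 0.071]
0.1 106 [0.055 0.061 0.065]
0.11 108 [0.049 0.055 0.06 ]
0.12 106 [0.044 0.05  0.055]
0.13 69 [0.043 0.046 0.05 ]
0.14 36 [0.058 0.061 0.063]
[0.55182046 0.10579562 0.10000377]
0.543 -0.26856796274308137 0.02999337379801738
0.6 -0.2685681785189535 0.030124042196427215
0.65 -0.2719000103253935 0.02777416815256683
[[0.59, 0.036, 0.0], [0.58, 0.037, -0.003], [0.588, 0.037, -0.002], [0.586, 0.037, -0.003], [0.575, 0.037, -0.005], [0.59, 0.039, 0.002], [0.585, 0.039, 0.001], [0.574, 0.039, -0.001], [0.58, 0.039, -0.001], [0.588, 0.039, -0.001], [0.577, 0.039, -0.003], [0.583, 0.039, -0.003], [0.576, 0.042, 0.002], [0.587, 0.042, 0.001], [0.582, 0.042,
[... 338 characters left out ...]
585, 0.047, -0.0], [0.582, 0.047, -0.001], [0.575, 0.047, -0.004], [0.591, 0.047, -0.002], [0.579, 0.049, 0.002], [0.587, 0.05, 0.002], [0.59, 0.05, 0.001], [0.582, 0.05, -0.001], [0.577, 0.05, -0.003], [0.586, 0.05, -0.004], [0.587, 0.052, 0.003], [0.585, 0.052, -0.0], [0.58, 0.052, -0.002], [0.577, 0.052, -0.003], [0.59, 0.052, -0.001], [0.583, 0.052, -0.003], [0.579, 0.055, 0.001], [0.574, 0.055, -0.0], [0.588, 0.055, 0.0], [0.59, 0.055, 0.0], [0.578, 0.055, -0.003], [0.583, 0.055, -0.003], [0.579, 0.057, 0.002], [0.574, 0.057, 0.0], [0.577, 0.057, -0.0], [0.583, 0.057, -0.001], [0.585, 0.057, -0.002], [0.588, 0.058, -0.002], [0.591, 0.058, -0.002], [0.574, 0.06, -0.0], [0.58, 0.06, 0.0]]
```

Tilt is ~27° about the grip axis. I'll back off +y, ease the grip, and press it flat on the table there.

Call:
carry_out(
  travel=[
    [0.2,0,0],
    [0.4,0.02,0],
    [0.4,0.02,0],
    [0.4,0.02,0.1],
    [0.4,0.02,0.2],
    [0.4,0.02,0.2],
  ],
  roll=[0,0,0,0,0,0],
  jaw=[-1,-1,-1,-1,-1,-1],
  force=12,
)

```text
clock: 10.65
ee_pos: [0.554, 0.1446, 0.0778]
eef_rot: [-0.001, 0.719, 0.695, -0.003]
force: [-2.0, -1.0, -2.8]
opening: 0.136
gripper_force: 12.0
```

Call:
carry_out(
  travel=[
    [0,0,0.05],
    [0,0,0.1],
    [0,0,0.15],
    [0,0,0.2],
    [0,0,0.25],
    [0,0,0.28],
    [0,0,0.3],
    [0,0,0.31],
    [0,0,0.31],
    [0,0,0.31],
  ],
  roll=[0,0,0,0,0,0,0,0,0,0],
  jaw=[-1,-1,-1,-1,-1,-1,-1,-1,-1,-1],
)

```text
clock: 11.48
ee_pos: [0.5582, 0.1451, 0.052]
eef_rot: [0.002, 0.719, 0.695, 0.001]
force: [-1.4, -4.1, 5.8]
opening: 0.135
gripper_force: 11.9
```

```bash
cat > pan.py <<'E'
from h import *
i,d=bot.read_camera("scene"); w=cloud("scene",d)
h=cv2.cvtColor(i[:,:,::-1].copy(),cv2.COLOR_BGR2HSV)
pb=(h[...,0]>100)&(h[...,0]<125)&(h[...,1]>120)&(w[...,0]>.5)&(w[...,0]<.75)&(w[...,1]>-.02)&(w[...,1]<.3)
P=w[pb]; print(len(P),cv2.minAreaRect((P[P[:,2]<.03][:,:2]*1000).astype(np.float32)))
for y0 in np.arange(0,.24,.02):
    q=P[(P[:,1]>=y0)&(P[:,1]<y0+.02)&(P[:,0]>.59)&(P[:,0]<.66)]
    if len(q)>3: print(round(y0,2),len(q),np.round(np.percentile(q[:,2],[5,50,95]),3))
H=P[P[:,2]>.045]; print("handle",np.round(H.mean(0),3),np.round(np.percentile(H,[2,98],axis=0),3))
s=bot.observe(); print(s['ee_pos'],s['force'],np.degrees(yaw_of(s['eef_rot'])))
E
python3 pan.py
```

```text
1641 ((624.2899169921875, 146.71243286132812), (92.67267608642578, 119.98036193847656), 86.79557037353516)
0.04 30 [0.048 0.052 0.06 ]
0.06 178 [0.042 0.047 0.071]
0.08 145 [0.034 0.04  0.044]
0.1 162 [0.028 0.033 0.039]
0.12 160 [0.02  0.025 0.123]
0.14 163 [0.013 0.018 0.127]
0.16 168 [0.006 0.012 0.128]
0.18 43 [0.008 0.024 0.028]
handle [0.637 0.09  0.067] [[0.562 0.057 0.045]
 [0.682 0.178 0.139]]
[0.55826986 0.14504709 0.0520432 ] [-0.25492904 -3.06155992  5.51732605] 88.08302416714507
```

Call:
carry_out(
  travel=[
    [0,0,0],
    [0,0,0],
    [0,0,0],
    [0,0,0],
    [0,0,0],
    [0,0,0],
    [0,0,0],
    [0,0,0],
  ],
  roll=[0,0,0,0,0,0,0,0],
  jaw=[-0.3,-0.3,-0.3,-0.3,-0.3,-0.3,-0.3,-0.3],
)

```text
clock: 12.2
ee_pos: [0.5562, 0.1467, 0.0505]
eef_rot: [-0.0, 0.718, 0.696, -0.0]
force: [-0.1, 0.6, 0.4]
opening: 0.348
gripper_force: 0.0
```

```bash
python3 pan.py
```

```text
1600 ((617.8383178710938, 117.71759796142578), (140.99989318847656, 127.17798614501953), 85.64481353759766)
0.04 142 [0.003 0.009 0.025]
0.06 120 [0.002 0.006 0.01 ]
0.08 120 [0.002 0.006 0.009]
0.1 129 [0.003 0.006 0.01 ]
0.12 133 [0.002 0.006 0.123]
0.14 141 [0.003 0.006 0.124]
0.16 96 [0.002 0.006 0.129]
0.18 99 [0.005 0.019 0.039]
handle [0.626 0.152 0.115] [[0.569 0.114 0.054]
 [0.643 0.182 0.143]]
[0.55621832 0.14672473 0.05045951] [ 0.13650894 -0.05202386 -0.05180599] 88.19240566715554
```

Call:
carry_out(
  travel=[
    [-0.15,-0.02,0],
    [-0.23,-0.02,0],
    [-0.23,-0.02,0],
    [-0.23,-0.02,0],
    [-0.23,-0.02,0],
    [-0.23,-0.02,0],
    [-0.23,-0.02,0],
    [-0.23,-0.02,0],
    [-0.23,-0.02,0],
    [-0.23,-0.02,0],
  ],
  roll=[0,0,0,0,0,0,0,0,0,0],
  jaw=[-0.3,-0.3,-0.3,-1,-1,-1,-1,-1,-1,-1],
  force=25,
)

```text
clock: 13.08
ee_pos: [0.5537, 0.1243, 0.0507]
eef_rot: [-0.0, 0.718, 0.696, 0.0]
force: [0.7, 1.2, -0.8]
opening: 0.14
gripper_force: 24.9
```

Call:
carry_out(
  travel=[
    [-0.03,0,0],
    [-0.06,0,0],
    [-0.09,0,0],
    [-0.11,0,0],
    [-0.12,0,0],
    [-0.12,0,0],
    [-0.12,0,0],
  ],
  roll=[0,0,0,0,0,0,0],
  jaw=[-1,-1,-1,-1,-1,-1,-1],
)

```text
clock: 13.67
ee_pos: [0.5532, 0.1113, 0.0507]
eef_rot: [0.0, 0.718, 0.696, -0.0]
force: [-0.8, 0.2, 2.7]
opening: 0.139
gripper_force: 25.0
```

```bash
python3 pan.py
```

```text
1724 ((609.8555908203125, 107.28321838378906), (142.6235809326172, 138.06175231933594), 87.72774505615234)
0.02 67 [0.004 0.016 0.026]
0.04 139 [0.002 0.006 0.023]
0.06 117 [0.002 0.006 0.009]
0.08 126 [0.003 0.006 0.009]
0.1 132 [0.003 0.006 0.011]
0.12 135 [0.003 0.006 0.123]
0.14 135 [0.003 0.006 0.125]
0.16 110 [0.005 0.016 0.028]
handle [0.583 0.128 0.09 ] [[0.551 0.101 0.046]
 [0.639 0.146 0.166]]
[0.5532276  0.11128402 0.05064532] [0.31139582 0.06845296 1.81368678] 88.16937293316653
```

Call:
carry_out(
  travel=[
    [-0.02,0,0],
    [-0.04,0,0],
    [-0.04,0,0],
    [-0.04,0,0],
  ],
  roll=[0,0,0,0],
  jaw=[-1,-1,-1,-1],
)

```text
clock: 14.05
ee_pos: [0.5531, 0.1077, 0.0506]
eef_rot: [0.0, 0.718, 0.696, 0.0]
force: [0.2, 2.2, 2.8]
opening: 0.139
gripper_force: 25.0
```

Call:
carry_out(
  travel=[
    [-0.01,0,0],
    [-0.02,0,0],
    [-0.02,0,0],
    [-0.02,0,0],
  ],
  roll=[0,0,0,0],
  jaw=[-1,-1,-1,-1],
)

```text
clock: 14.38
ee_pos: [0.553, 0.1061, 0.0506]
eef_rot: [-0.0, 0.718, 0.696, 0.0]
force: [0.2, 3.4, 3.8]
opening: 0.134
gripper_force: 25.0
```

Call:
carry_out(
  travel=[
    [0,0,0],
    [0,0,0],
    [0,0,0],
    [0,0,0],
    [0,0,0],
    [0,0,-0.3],
    [0,0,-0.6],
    [0,0,-1.0],
    [0,0,-1.0],
    [0,0,-1.0],
  ],
  roll=[0,0,0,0,0,0,0,0,0,0],
  jaw=[0.4,0.4,0.4,0.4,0.4,0.4,0.4,0.4,0.4,0.4],
)

```text
clock: 15.22
ee_pos: [0.5548, 0.106, 0.1531]
eef_rot: [0.002, 0.718, 0.696, 0.002]
force: [0.3, 0.7, -0.9]
opening: 0.686
gripper_force: 0.0
```

```bash
python3 pan.py
python3 - <<'E'
from h import *
s=bot.observe(); r=np.radians
seq(s['ee_pos'],yaw_of(s['eef_rot']),[(.515,.19,.15,r(117)),(.435,.276,.15,r(145.7)),(.435,.276,.069,r(145.7))])
E
```

```text
1797 ((615.44140625, 102.10226440429688), (141.8838653564453, 127.02963256835938), 88.63410949707031)
0.02 107 [0.003 0.012 0.025]
0.04 113 [0.002 0.006 0.009]
0.06 121 [0.003 0.006 0.009]
0.08 120 [0.003 0.006 0.008]
0.1 131 [0.003 0.006 0.009]
0.12 127 [0.003 0.005 0.009]
0.14 109 [0.003 0.006 0.009]
0.16 95 [0.006 0.02  0.029]
handle [0.558 0.11  0.075] [[0.55  0.086 0.046]
 [0.633 0.128 0.101]]
[0.55337712 0.10552799 0.15115822] [-0.60238178  0.10185183 -0.75869139] 88.16527093464265
-> [0.515 0.19  0.15  2.042] travel [0.832, -0.411, 0.012] roll -0.0801 minrows 5 
-> [0.435 0.276 0.15  2.543] travel [1.129, -0.322, -0.0] roll -0.0797 minrows 5 TOO FAR
-> [0.435 0.276 0.069 2.543] travel [0.0, 0.0, 0.81] roll -0.0 minrows 2
```

Call:
carry_out(
  travel=[
    [0.92,-0.68,0.01],
    [0.92,-0.68,0.01],
    [0.92,-0.68,0.01],
    [0.92,-0.68,0.01],
    [0.92,-0.68,0.01],
  ],
  roll=[-0.0801,-0.0801,-0.0801,-0.0801,-0.0801],
  jaw=[0.4,0.4,0.4,0.4,0.4],
)

```text
clock: 15.68
ee_pos: [0.4856, 0.2013, 0.1481]
eef_rot: [-0.001, 0.519, 0.855, -0.001]
force: [0.4, -0.4, -0.0]
opening: 0.701
gripper_force: 0.0
```

Call:
carry_out(
  travel=[
    [0.92,-0.13,0],
    [0.92,-0.13,0],
    [0.92,-0.13,0],
    [0.92,-0.13,0],
    [0.92,-0.13,0],
    [0.92,-0.13,0],
    [0.92,-0.13,0],
  ],
  roll=[-0.0797,-0.0797,-0.0797,-0.0797,-0.0797,-0.0797,-0.0797],
  jaw=[0.4,0.4,0.4,0.4,0.4,0.4,0.4],
)

```text
clock: 16.27
ee_pos: [0.4353, 0.2743, 0.1488]
eef_rot: [-0.0, 0.298, 0.954, -0.0]
force: [0.3, -0.6, -0.7]
opening: 0.7
gripper_force: 0.0
```

Call:
carry_out(
  travel=[
    [0,0,0.3],
    [0,0,0.6],
    [0,0,0.8],
    [0,0,0.8],
    [0,0,0.8],
    [0,0,0.8],
  ],
  roll=[0,0,0,0,0,0],
  jaw=[0.4,0.4,0.4,0.4,0.4,0.4],
)

```text
clock: 16.77
ee_pos: [0.4355, 0.2761, 0.0706]
eef_rot: [0.0, 0.296, 0.955, 0.001]
force: [1.4, -0.0, 0.7]
opening: 0.696
gripper_force: 0.0
```

Call:
carry_out(
  travel=[
    [0,0,0],
    [0,0,0],
    [0,0,0],
    [0,0,0],
    [0,0,0],
    [0,0,0],
    [0,0,0],
    [0,0,0],
    [0,0,0],
    [0,0,0],
    [0,0,0],
    [0,0,0],
  ],
  roll=[0,0,0,0,0,0,0,0,0,0,0,0],
  jaw=[-1,-1,-1,-1,-1,-1,-1,-1,-1,-1,-1,-1],
  force=60,
)

```text
clock: 17.77
ee_pos: [0.4346, 0.276, 0.0697]
eef_rot: [0.0, 0.295, 0.956, 0.0]
force: [-0.2, 0.1, 2.0]
opening: 0.316
gripper_force: 59.9
```

Run:
```python
from h import *
s=bot.observe(); r=np.radians; print(s['ee_pos'],np.degrees(yaw_of(s['eef_rot'])),s['opening'])
C=np.array([.612,-.1203]); a=r(-1.8); R=np.array([[np.cos(a),-np.sin(a)],[np.sin(a),np.cos(a)]])
p=C+R@[-.03,-.101]; print("pocket",p, C+R@[-.03,.145])
seq(s['ee_pos'],yaw_of(s['eef_rot']),[(.435,.276,.149,r(145.7)),(.435,.276,.22,r(145.7)),(.47,.19,.22,r(156)),(.49,.10,.22,r(167)),(.52,.01,.22,r(178.2)),(.54,-.08,.22,r(178.2)),(.56,-.16,.22,r(178.2)),(p[0],p[1],.22,r(178.2)),(p[0],p[1],.15,r(178.2))])
```

```text
[0.43464511 0.27604786 0.06966633] 145.7143385613933 0.3162222455434699
pocket [ 0.57884232 -0.22030784] [0.58656936 0.02557077]
-> [0.435 0.276 0.149 2.543] travel [-0.003, 0.002, -0.793] roll 0.0 minrows 2 
-> [0.435 0.276 0.22  2.543] travel [0.0, 0.0, -0.71] roll -0.0 minrows 2 
-> [0.47  0.19  0.22  2.723] travel [-0.774, -0.513, -0.0] roll -0.0286 minrows 3 
-> [0.49  0.1   0.22  2.915] travel [-0.549, -0.741, -0.0] roll -0.0306 minrows 3 
-> [0.52 0.01 0.22 3.11] travel [-0.495, -0.809, -0.0] roll -0.0311 minrows 3 
-> [ 0.54 -0.08  0.22  3.11] travel [-0.228, -0.893, -0.0] roll -0.0 minrows 3 
-> [ 0.56 -0.16  0.22  3.11] travel [-0.225, -0.793, -0.0] roll -0.0 minrows 2 
-> [ 0.579 -0.22   0.22   3.11 ] travel [-0.207, -0.597, -0.0] roll -0.0 minrows 2 
-> [ 0.579 -0.22   0.15   3.11 ] travel [0.0, 0.0, 0.7] roll -0.0 minrows 2
```

Call:
carry_out(
  travel=[
    [0,0,-0.1],
    [0,0,-0.4],
    [0,0,-0.79],
    [0,0,-0.79],
  ],
  roll=[0,0,0,0],
  jaw=[-1,-1,-1,-1],
)

```text
clock: 18.1
ee_pos: [0.4372, 0.2788, 0.1548]
eef_rot: [0.003, 0.294, 0.956, 0.003]
force: [1.2, 2.3, -1.6]
opening: 0.325
gripper_force: 59.9
```

Call:
carry_out(
  travel=[
    [0,0,-0.35],
    [0,0,-0.71],
    [0,0,-0.71],
  ],
  roll=[0,0,0],
  jaw=[-1,-1,-1],
)

```text
clock: 18.35
ee_pos: [0.437, 0.2784, 0.2256]
eef_rot: [0.004, 0.295, 0.956, 0.003]
force: [1.3, 1.4, -1.5]
opening: 0.319
gripper_force: 59.9
```

Call:
carry_out(
  travel=[
    [-0.2,-0.12,0],
    [-0.5,-0.33,0],
    [-0.77,-0.51,0],
  ],
  roll=[-0.009,-0.019,-0.0286],
  jaw=[-1,-1,-1],
)

```text
clock: 18.6
ee_pos: [0.4691, 0.1896, 0.2194]
eef_rot: [0.0, 0.205, 0.979, -0.001]
force: [1.7, -1.1, -1.7]
opening: 0.316
gripper_force: 59.9
```

Call:
carry_out(
  travel=[
    [-0.18,-0.25,0],
    [-0.36,-0.5,0],
    [-0.55,-0.74,0],
  ],
  roll=[-0.01,-0.02,-0.0306],
  jaw=[-1,-1,-1],
)

```text
clock: 18.85
ee_pos: [0.489, 0.0988, 0.2191]
eef_rot: [-0.0, 0.111, 0.994, -0.001]
force: [0.4, -0.0, -1.4]
opening: 0.319
gripper_force: 59.9
```

Call:
carry_out(
  travel=[
    [-0.16,-0.27,0],
    [-0.33,-0.54,0],
    [-0.5,-0.81,0],
  ],
  roll=[-0.01,-0.02,-0.0311],
  jaw=[-1,-1,-1],
)

```text
clock: 19.1
ee_pos: [0.5198, 0.0087, 0.2192]
eef_rot: [-0.0, 0.014, 1.0, -0.001]
force: [1.5, 0.3, -1.9]
opening: 0.319
gripper_force: 59.9
```

Call:
carry_out(
  travel=[
    [-0.08,-0.3,0],
    [-0.16,-0.6,0],
    [-0.23,-0.89,0],
  ],
  roll=[0,0,0],
  jaw=[-1,-1,-1],
)

```text
clock: 19.35
ee_pos: [0.5401, -0.0812, 0.2189]
eef_rot: [-0.001, 0.016, 1.0, -0.0]
force: [0.6, 0.3, -1.6]
opening: 0.321
gripper_force: 59.9
```

Call:
carry_out(
  travel=[
    [-0.08,-0.27,0],
    [-0.15,-0.54,0],
    [-0.23,-0.79,0],
  ],
  roll=[0,0,0],
  jaw=[-1,-1,-1],
)

```text
clock: 19.6
ee_pos: [0.5603, -0.1609, 0.2188]
eef_rot: [-0.001, 0.016, 1.0, -0.0]
force: [0.3, -0.1, -2.1]
opening: 0.317
gripper_force: 59.9
```

Call:
carry_out(
  travel=[
    [-0.1,-0.3,0],
    [-0.21,-0.6,0],
    [-0.21,-0.6,0],
    [-0.21,-0.6,0],
    [-0.21,-0.6,0],
  ],
  roll=[0,0,0,0,0],
  jaw=[-1,-1,-1,-1,-1],
)

```text
clock: 20.02
ee_pos: [0.5797, -0.2187, 0.2188]
eef_rot: [-0.001, 0.015, 1.0, 0.001]
force: [0.1, 0.6, -1.4]
opening: 0.32
gripper_force: 59.9
```

```bash
cat > pf.py <<'E'
from h import *
C=np.array([.612,-.1203]); a=np.radians(-1.8); R=np.array([[np.cos(a),-np.sin(a)],[np.sin(a),np.cos(a)]])
s=bot.observe(); print("ee",s['ee_pos'].round(4),"plate mm",((s['ee_pos'][:2]-C)@R*1000).round(1),"yaw",np.degrees(yaw_of(s['eef_rot'])).round(2),"shoe z",s['ee_pos'][2]-.0667,"F",s['force'].round(1),"q7",s['joint_pos'][6])
E
python3 pf.py
python3 - <<'E'
from h import *
im,d=bot.read_camera("top"); W=cloud("top",d); i2,d2=bot.read_camera("scene"); W2=cloud("scene",d2)
for i,w,n in((im,W,"top"),(i2,W2,"scene")):
    h=cv2.cvtColor(i[:,:,::-1].copy(),cv2.COLOR_BGR2HSV)
    m=(w[...,0]>.52)&(w[...,0]<.64)&(w[...,1]<-.15)&(w[...,1]>-.28)&(w[...,2]>.1)
    for lo,hi in((.14,.175),(.19,.206)):
        P=w[m&(w[...,2]>lo)&(w[...,2]<hi)]
        if len(P)>4:print(n,lo,len(P),P.mean(0).round(3),cv2.minAreaRect((P[:,:2]*1000).astype(np.float32)))
a=cv2.resize(im[140:230,300:440],(448,288),interpolation=cv2.INTER_CUBIC);b=cv2.resize(i2[130:230,230:350],(346,288),interpolation=cv2.INTER_CUBIC)
cv2.imwrite("pics/pocket.png",np.hstack([a,b])[:,:,::-1])
E
```

```text
ee [ 0.5797 -0.2187  0.2188] plate mm [-29.2 -99.4] yaw 178.25 shoe z 0.1520553721216255 F [ 0.1  0.6 -1.4] q7 1.667706557694307
top 0.14 112 [ 0.572 -0.212  0.159] ((571.2640380859375, -216.40390014648438), (58.56032943725586, 25.89171028137207), 63.66215133666992)
top 0.19 38 [ 0.565 -0.228  0.201] ((565.2647094726562, -222.07754516601562), (7.498080253601074, 37.30290603637695), 2.4790844917297363)
scene 0.14 110 [ 0.586 -0.21   0.162] ((587.0655517578125, -215.9111785888672), (26.558439254760742, 63.652713775634766), 16.761035919189453)
scene 0.19 70 [ 0.586 -0.21   0.201] ((581.527587890625, -216.67056274414062), (48.045833587646484, 34.19186782836914), 86.26222229003906)
```

View pics/pocket.png

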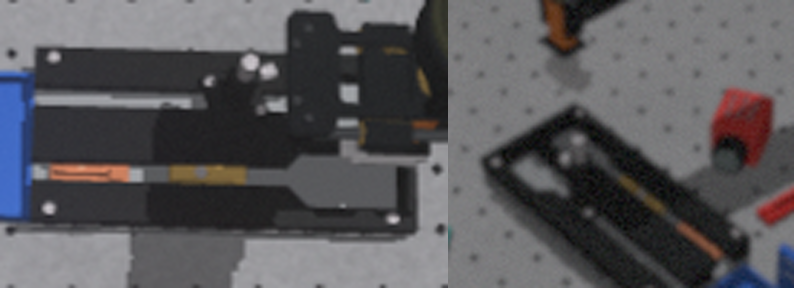

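Call:
carry_out(
  travel=[
    [0.01,-0.01,0.2],
    [0.01,-0.01,0.5],
    [0.01,-0.01,0.75],
    [0.01,-0.01,0.75],
    [0.01,-0.01,0.75],
  ],
  roll=[0,0,0,0,0],
  jaw=[-1,-1,-1,-1,-1],
)

```text
clock: 20.53
ee_pos: [0.578, -0.2194, 0.1439]
eef_rot: [-0.001, 0.015, 1.0, 0.0]
force: [1.0, -0.8, -1.7]
opening: 0.314
gripper_force: 59.9
```

Call:
carry_out(
  travel=[
    [0,0,0.1],
    [0,0,0.2],
    [0,0,0.3],
    [0,0,0.36],
    [0,0,0.4],
    [0,0,0.42],
    [0,0,0.42],
    [0,0,0.42],
  ],
  roll=[0,0,0,0,0,0,0,0],
  jaw=[-1,-1,-1,-1,-1,-1,-1,-1],
)

```text
clock: 21.2
ee_pos: [0.5792, -0.2207, 0.1027]
eef_rot: [0.0, 0.016, 1.0, -0.0]
force: [-0.3, 0.2, -1.6]
opening: 0.318
gripper_force: 59.9
```

```bash
python3 pf.py
```

```text
ee [ 0.5792 -0.2207  0.1027] plate mm [ -29.6 -101.4] yaw 178.22 shoe z 0.03604975888407734 F [-0.3  0.2 -1.6] q7 1.6168296006114145
```

Call:
carry_out(
  travel=[
    [0,0,0.02],
    [0,0,0.02],
    [0,0.05,0.02],
    [0,0.1,0.02],
    [0,0.15,0.02],
    [0,0.2,0.02],
    [0,0.25,0.02],
    [0,0.3,0.02],
    [0,0.3,0.02],
  ],
  roll=[0,0,0,0,0,0,0,0,0],
  jaw=[-1,-1,-1,-1,-1,-1,-1,-1,-1],
)

```text
clock: 21.95
ee_pos: [0.5801, -0.1887, 0.1007]
eef_rot: [0.0, 0.014, 1.0, 0.0]
force: [-0.3, -0.4, -1.3]
opening: 0.319
gripper_force: 59.9
```

```bash
python3 pf.py
```

```text
ee [ 0.5801 -0.1887  0.1007] plate mm [-29.7 -69.4] yaw 178.34 shoe z 0.03399711605327553 F [-0.3 -0.4 -1.3] q7 1.5699214989968606
```

Call:
carry_out(
  travel=[
    [0,0.07,0],
    [0,0.14,0],
    [0,0.21,0],
    [0,0.28,0],
    [0,0.35,0],
    [0,0.42,0],
    [0,0.5,0],
    [0,0.5,0],
  ],
  roll=[0,0,0,0,0,0,0,0],
  jaw=[-1,-1,-1,-1,-1,-1,-1,-1],
)

```text
clock: 22.62
ee_pos: [0.5816, -0.1384, 0.1007]
eef_rot: [0.0, 0.015, 1.0, 0.001]
force: [-0.2, -0.3, -2.0]
opening: 0.319
gripper_force: 59.9
```

```bash
python3 pf.py
```

```text
ee [ 0.5816 -0.1384  0.1007] plate mm [-29.8 -19. ] yaw 178.32 shoe z 0.03398240670727411 F [-0.2 -0.3 -2. ] q7 1.4905319178910985
```

```bash
cat > scrap.py <<'E'
from h import *
C=np.array([.612,-.1203]); a=np.radians(-1.8); R=np.array([[np.cos(a),-np.sin(a)],[np.sin(a),np.cos(a)]])
for c in("top","scene"):
    im,d=bot.read_camera(c); W=cloud(c,d); h=cv2.cvtColor(im[:,:,::-1].copy(),cv2.COLOR_BGR2HSV)
    Q=(W[...,:2]-C)@R*1000
    for n in("broken_nut","copper_offcut"):
        for s in bot.silhouettes(n,c)[:5]:
            q=Q[s["pixels"]]; z=W[s["pixels"]][:,2]*1000; o=~np.isnan(q[:,0])
            if o.sum()>4 and abs(np.median(q[o,0]))<80 : print(c,n,round(s["conf"],2),"med",np.median(q[o],0).round(),"y",np.percentile(q[o,1],[3,97]).round(),"z",np.percentile(z[o],[5,50,95]).round())
E
python3 scrap.py
```

```text
top copper_offcut 0.6 med [-30. 107.] y [ 79. 133.] z [41. 47. 57.]
```

Run:
```python
from h import *
im,d=bot.read_camera("top"); i2,d2=bot.read_camera("scene")
a=cv2.resize(im[130:240,300:440],(448,352),interpolation=cv2.INTER_CUBIC);b=cv2.resize(i2[140:250,240:350],(352,352),interpolation=cv2.INTER_CUBIC)
cv2.imwrite("pics/push1.png",np.hstack([a,b])[:,:,::-1])
```

```text
(no output)
```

View pics/push1.png

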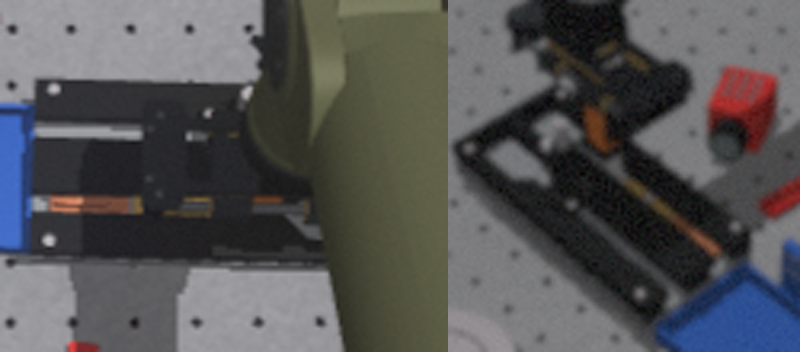

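The picture shows the brass (crop right ~(640,190)) driven up close behind the copper (~(700,235)), so the push works. Continuing.

Call:
carry_out(
  travel=[
    [0,0.07,0],
    [0,0.14,0],
    [0,0.21,0],
    [0,0.28,0],
    [0,0.35,0],
    [0,0.42,0],
    [0,0.49,0],
    [0,0.56,0],
    [0,0.63,0],
    [0,0.63,0],
  ],
  roll=[0,0,0,0,0,0,0,0,0,0],
  jaw=[-1,-1,-1,-1,-1,-1,-1,-1,-1,-1],
)

```text
clock: 23.85
ee_pos: [0.5834, -0.0745, 0.1007]
eef_rot: [0.0, 0.014, 1.0, 0.001]
force: [0.7, -2.2, -2.1]
opening: 0.319
gripper_force: 59.9
```

```bash
python3 pf.py
```

```text
ee [ 0.5834 -0.0745  0.1007] plate mm [-30.   44.8] yaw 178.37 shoe z 0.03396722370682105 F [ 0.7 -2.2 -2.1] q7 1.384633120024211
```

Call:
carry_out(
  travel=[
    [0,0.05,0],
    [0,0.1,0],
    [0,0.15,0],
    [0,0.2,0],
    [0,0.25,0],
    [0,0.3,0],
    [0,0.35,0],
    [0,0.4,0],
    [0,0.45,0],
    [0,0.5,0],
    [0,0.5,0],
  ],
  roll=[0,0,0,0,0,0,0,0,0,0,0],
  jaw=[-1,-1,-1,-1,-1,-1,-1,-1,-1,-1,-1],
)

```text
clock: 24.77
ee_pos: [0.5847, -0.0265, 0.1008]
eef_rot: [-0.0, 0.015, 1.0, 0.0]
force: [-0.8, -0.7, -1.5]
opening: 0.318
gripper_force: 59.9
```

Call:
carry_out(
  travel=[
    [0,0.05,0],
    [0,0.1,0],
    [0,0.15,0],
    [0,0.2,0],
    [0,0.25,0],
    [0,0.3,0],
    [0,0.35,0],
    [0,0.38,0],
    [0,0.42,0],
    [0,0.42,0],
  ],
  roll=[0,0,0,0,0,0,0,0,0,0],
  jaw=[-1,-1,-1,-1,-1,-1,-1,-1,-1,-1],
)

```text
clock: 25.6
ee_pos: [0.5862, 0.0156, 0.1006]
eef_rot: [0.0, 0.015, 1.0, 0.0]
force: [0.0, -0.7, -2.1]
opening: 0.316
gripper_force: 59.9
```

```bash
python3 pf.py; python3 scrap.py
python3 - <<'E'
from h import *
im,d=bot.read_camera("top"); i2,d2=bot.read_camera("scene")
a=cv2.resize(im[130:240,240:380],(448,352),interpolation=cv2.INTER_CUBIC);b=cv2.resize(i2[170:270,280:380],(352,352),interpolation=cv2.INTER_CUBIC)
cv2.imwrite("pics/push2.png",np.hstack([a,b])[:,:,::-1])
E
```

```text
ee [0.5862 0.0156 0.1006] plate mm [-30. 135.] yaw 178.29 shoe z 0.03387910707811041 F [ 0.  -0.7 -2.1] q7 1.2197173548964189
top broken_nut 0.53 med [-39. 201.] y [171. 221.] z [21. 32. 42.]
scene broken_nut 0.71 med [-23. 197.] y [166. 224.] z [23. 35. 45.]
scene copper_offcut 0.67 med [-28. 250.] y [224. 269.] z [11. 19. 30.]
```

View pics/push2.png

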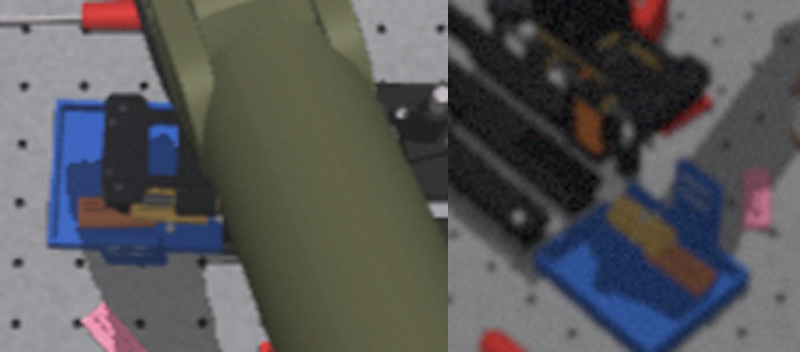

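Copper lies in the pan; the nut is out of the mouth but still looks high (z 21–45 mm). Nudge a bit further, then retract and look.

Call:
carry_out(
  travel=[
    [0,0.04,0],
    [0,0.08,0],
    [0,0.12,0],
    [0,0.12,0],
    [0,0.12,0],
  ],
  roll=[0,0,0,0,0],
  jaw=[-1,-1,-1,-1,-1],
)

```text
clock: 26.42
ee_pos: [0.5866, 0.0273, 0.1006]
eef_rot: [0.0, 0.015, 1.0, 0.0]
force: [-0.1, -0.5, -2.3]
opening: 0.315
gripper_force: 59.9
```

Call:
carry_out(
  travel=[
    [0,-0.1,0],
    [0,-0.3,0],
    [0,-0.5,0],
    [0,-0.7,0],
    [0,-0.9,0],
    [0,-0.9,0],
  ],
  roll=[0,0,0,0,0,0],
  jaw=[-1,-1,-1,-1,-1,-1],
)

```text
clock: 26.92
ee_pos: [0.5837, -0.0704, 0.1002]
eef_rot: [-0.0, 0.019, 1.0, -0.002]
force: [0.4, -1.4, -1.8]
opening: 0.317
gripper_force: 59.9
```

```bash
python3 pf.py; python3 scrap.py; python3 pan.py
python3 - <<'E'
from h import *
im,d=bot.read_camera("top"); i2,d2=bot.read_camera("scene")
a=cv2.resize(im[130:240,240:380],(448,352),interpolation=cv2.INTER_CUBIC);b=cv2.resize(i2[170:270,280:380],(352,352),interpolation=cv2.INTER_CUBIC)
cv2.imwrite("pics/push3.png",np.hstack([a,b])[:,:,::-1])
E
```

```text
ee [ 0.5837 -0.0704  0.1002] plate mm [-29.9  49. ] yaw 177.81 shoe z 0.033474264412851076 F [ 0.4 -1.4 -1.8] q7 1.3630765883080904
scene broken_nut 0.36 med [14. 37.] y [-139.  151.] z [25. 58. 64.]
scene copper_offcut 0.65 med [ 23. 481.] y [437. 524.] z [14. 23. 26.]
scene copper_offcut 0.57 med [-28. 259.] y [232. 287.] z [ 7. 18. 30.]
1422 ((616.2094116210938, 102.39772033691406), (141.0452117919922, 125.84386444091797), 88.28668975830078)
0.02 107 [0.003 0.012 0.026]
0.04 110 [0.002 0.006 0.009]
0.06 99 [0.003 0.006 0.009]
0.08 107 [0.003 0.006 0.009]
0.1 100 [0.003 0.006 0.009]
0.12 111 [0.002 0.005 0.009]
0.14 95 [0.003 0.006 0.009]
0.16 81 [0.006 0.019 0.028]
handle [0.556 0.104 0.075] [[0.548 0.027 0.046]
 [0.58  0.129 0.093]]
[ 0.58392999 -0.06240408  0.10067355] [ 0.75348474 -0.39149736 -1.85078734] 178.3311198656185
```

View pics/push3.png

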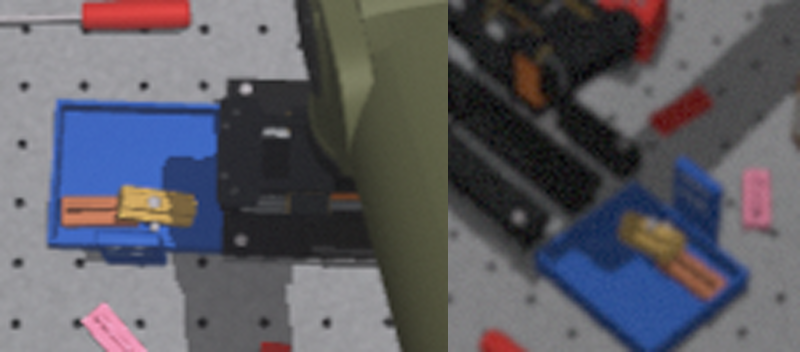

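The nut and copper both lie in the pan (crop top view (155,205) and (90,212)), clear of the plate. Taking the scraper back.

Call:
carry_out(
  travel=[
    [0,-0.16,0],
    [0,-0.32,0],
    [0,-0.48,0],
    [0,-0.64,0],
    [0,-0.79,0],
  ],
  roll=[0,0,0,0,0],
  jaw=[-1,-1,-1,-1,-1],
)

```text
clock: 27.78
ee_pos: [0.5814, -0.1433, 0.1006]
eef_rot: [0.0, 0.015, 1.0, -0.0]
force: [-0.4, -0.0, -1.5]
opening: 0.313
gripper_force: 59.9
```

Call:
carry_out(
  travel=[
    [0,-0.16,0],
    [0,-0.32,0],
    [0,-0.48,0],
    [0,-0.64,0],
    [0,-0.79,0],
    [0,-0.79,0],
    [0,-0.79,0],
  ],
  roll=[0,0,0,0,0,0,0],
  jaw=[-1,-1,-1,-1,-1,-1,-1],
)

```text
clock: 28.37
ee_pos: [0.5788, -0.2224, 0.1004]
eef_rot: [-0.0, 0.016, 1.0, 0.0]
force: [0.6, 0.5, -1.5]
opening: 0.316
gripper_force: 59.9
```

```bash
python3 pf.py
python3 - <<'E'
from h import *
s=bot.observe(); r=np.radians; p=s['ee_pos']
seq(p,yaw_of(s['eef_rot']),[(p[0],p[1],.16,r(178.2)),(p[0],p[1],.22,r(178.2)),(.56,-.16,.22,r(178.2)),(.54,-.08,.22,r(178.2)),(.52,.01,.22,r(178.2)),(.49,.10,.22,r(167)),(.47,.19,.22,r(156)),(.435,.272,.22,r(145.7)),(.435,.272,.14,r(145.7)),(.435,.272,.08,r(145.7))])
E
```

```text
ee [ 0.5788 -0.2224  0.1004] plate mm [ -30.  -103.1] yaw 178.12 shoe z 0.03366594563970944 F [ 0.6  0.5 -1.5] q7 1.6170272751467931
-> [ 0.579 -0.222  0.16   3.11 ] travel [0.0, 0.0, -0.596] roll -0.0002 minrows 2 
-> [ 0.579 -0.222  0.22   3.11 ] travel [0.0, 0.0, -0.6] roll -0.0 minrows 2 
-> [ 0.56 -0.16  0.22  3.11] travel [0.208, 0.618, -0.0] roll -0.0 minrows 2 
-> [ 0.54 -0.08  0.22  3.11] travel [0.225, 0.793, -0.0] roll -0.0 minrows 2 
-> [0.52 0.01 0.22 3.11] travel [0.228, 0.893, -0.0] roll -0.0 minrows 3 
-> [0.49  0.1   0.22  2.915] travel [0.328, 0.89, -0.0] roll 0.0311 minrows 3 
-> [0.47  0.19  0.22  2.723] travel [0.397, 0.832, -0.0] roll 0.0306 minrows 3 
-> [0.435 0.272 0.22  2.543] travel [0.653, 0.607, -0.0] roll 0.0286 minrows 3 
-> [0.435 0.272 0.14  2.543] travel [0.0, 0.0, 0.8] roll -0.0 minrows 2 
-> [0.435 0.272 0.08  2.543] travel [0.0, 0.0, 0.6] roll -0.0 minrows 2
```

Call:
carry_out(
  travel=[
    [0,0,-0.15],
    [0,0,-0.35],
    [0,0,-0.6],
    [0,0,-0.6],
  ],
  roll=[0,0,0,0],
  jaw=[-1,-1,-1,-1],
)

```text
clock: 28.7
ee_pos: [0.5822, -0.2202, 0.1656]
eef_rot: [0.004, 0.014, 1.0, -0.001]
force: [1.7, 0.4, -1.0]
opening: 0.317
gripper_force: 59.9
```

Call:
carry_out(
  travel=[
    [0,0,-0.3],
    [0,0,-0.6],
    [0,0,-0.6],
  ],
  roll=[0,0,0],
  jaw=[-1,-1,-1],
)

```text
clock: 28.95
ee_pos: [0.5822, -0.2206, 0.2263]
eef_rot: [0.004, 0.015, 1.0, -0.002]
force: [0.6, -0.1, -0.0]
opening: 0.317
gripper_force: 59.9
```

Call:
carry_out(
  travel=[
    [0.07,0.2,0],
    [0.14,0.41,0],
    [0.21,0.62,0],
  ],
  roll=[0,0,0],
  jaw=[-1,-1,-1],
)

```text
clock: 29.2
ee_pos: [0.5594, -0.1572, 0.2195]
eef_rot: [-0.0, 0.015, 1.0, 0.0]
force: [-0.3, 0.7, -1.7]
opening: 0.318
gripper_force: 59.9
```

Call:
carry_out(
  travel=[
    [0.08,0.27,0],
    [0.15,0.54,0],
    [0.23,0.79,0],
  ],
  roll=[0,0,0],
  jaw=[-1,-1,-1],
)

```text
clock: 29.45
ee_pos: [0.5385, -0.0765, 0.2195]
eef_rot: [-0.0, 0.014, 1.0, 0.0]
force: [-0.1, 0.7, -1.3]
opening: 0.32
gripper_force: 59.9
```

Call:
carry_out(
  travel=[
    [0.08,0.3,0],
    [0.16,0.6,0],
    [0.23,0.89,0],
  ],
  roll=[0,0,0],
  jaw=[-1,-1,-1],
)

```text
clock: 29.7
ee_pos: [0.5178, 0.0129, 0.2195]
eef_rot: [-0.0, 0.015, 1.0, -0.0]
force: [0.7, 0.7, -2.5]
opening: 0.318
gripper_force: 59.9
```

Call:
carry_out(
  travel=[
    [0.11,0.3,0],
    [0.22,0.6,0],
    [0.33,0.89,0],
  ],
  roll=[0.01,0.02,0.0311],
  jaw=[-1,-1,-1],
)

```text
clock: 29.95
ee_pos: [0.4874, 0.1028, 0.2196]
eef_rot: [-0.0, 0.114, 0.994, -0.0]
force: [1.0, 0.3, -1.4]
opening: 0.315
gripper_force: 59.8
```

Call:
carry_out(
  travel=[
    [0.13,0.28,0],
    [0.26,0.56,0],
    [0.4,0.83,0],
  ],
  roll=[0.01,0.02,0.0306],
  jaw=[-1,-1,-1],
)

```text
clock: 30.2
ee_pos: [0.4671, 0.1923, 0.2197]
eef_rot: [0.0, 0.209, 0.978, -0.0]
force: [1.1, -0.5, -3.0]
opening: 0.314
gripper_force: 59.8
```

Call:
carry_out(
  travel=[
    [0.25,0.23,0],
    [0.5,0.46,0],
    [0.65,0.61,0],
    [0.65,0.61,0],
    [0.65,0.61,0],
    [0.65,0.61,0],
  ],
  roll=[0.01,0.02,0.0286,0.0286,0.0286,0.0286],
  jaw=[-1,-1,-1,-1,-1,-1],
)

```text
clock: 30.7
ee_pos: [0.4336, 0.2719, 0.2198]
eef_rot: [-0.0, 0.294, 0.956, -0.001]
force: [-0.4, 0.1, -3.4]
opening: 0.319
gripper_force: 59.9
```

Call:
carry_out(
  travel=[
    [0,0,0.25],
    [0,0,0.5],
    [0,0,0.8],
    [0,0,0.8],
  ],
  roll=[0,0,0,0],
  jaw=[-1,-1,-1,-1],
)

```text
clock: 31.03
ee_pos: [0.4314, 0.2682, 0.1352]
eef_rot: [-0.003, 0.296, 0.955, -0.003]
force: [-0.9, -1.4, -2.7]
opening: 0.32
gripper_force: 59.9
```

Call:
carry_out(
  travel=[
    [0,0,0.2],
    [0,0,0.4],
    [0,0,0.55],
    [0,0,0.6],
    [0,0,0.6],
    [0,0,0.6],
  ],
  roll=[0,0,0,0,0,0],
  jaw=[-1,-1,-1,-1,-1,-1],
)

```text
clock: 31.53
ee_pos: [0.4348, 0.2723, 0.0816]
eef_rot: [0.0, 0.295, 0.955, 0.0]
force: [-0.4, 0.4, -3.1]
opening: 0.315
gripper_force: 59.9
```

Lower the last ~11 mm gently.

Call:
carry_out(
  travel=[
    [0,0,0.04],
    [0,0,0.07],
    [0,0,0.09],
    [0,0,0.1],
    [0,0,0.11],
    [0,0,0.11],
    [0,0,0.11],
  ],
  roll=[0,0,0,0,0,0,0],
  jaw=[-1,-1,-1,-1,-1,-1,-1],
)

```text
clock: 32.12
ee_pos: [0.434, 0.2724, 0.0697]
eef_rot: [0.0, 0.295, 0.956, -0.0]
force: [-0.6, -0.9, 0.6]
opening: 0.319
gripper_force: 59.9
```

```bash
python3 pf.py
```

```text
ee [0.434  0.2724 0.0697] plate mm [-190.2  386.9] yaw 145.72 shoe z 0.0029628980444648123 F [-0.6 -0.9  0.6] q7 0.09694540480592023
```

Touching (force sign changed). Release, rise.

Call:
carry_out(
  travel=[
    [0,0,0],
    [0,0,0],
    [0,0,0],
    [0,0,0],
    [0,0,0],
    [0,0,0],
    [0,0,0],
    [0,0,0],
  ],
  roll=[0,0,0,0,0,0,0,0],
  jaw=[0.4,0.4,0.4,0.4,0.4,0.4,0.4,0.4],
)

```text
clock: 32.78
ee_pos: [0.434, 0.2723, 0.0695]
eef_rot: [0.0, 0.295, 0.956, -0.0]
force: [0.4, -0.2, -0.1]
opening: 0.697
gripper_force: 0.0
```

Call:
carry_out(
  travel=[
    [0,0,-0.2],
    [0,0,-0.5],
    [0,0,-0.9],
    [0,0,-0.9],
  ],
  roll=[0,0,0,0],
  jaw=[0.4,0.4,0.4,0.4],
)

```text
clock: 33.12
ee_pos: [0.4371, 0.2754, 0.1658]
eef_rot: [0.004, 0.295, 0.956, 0.003]
force: [-0.1, 0.7, 1.1]
opening: 0.704
gripper_force: 0.0
```

Call:
carry_out(
  travel=[
    [0,0,-0.5],
    [0,0,-0.9],
    [0,0,-0.9],
    [0.4,0.4,-0.9],
    [0.8,0.8,-0.9],
    [0.8,0.8,-0.9],
    [0.8,0.8,-0.9],
    [0.8,0.8,-0.9],
  ],
  roll=[0,0,0,0,0,0,0,0],
  jaw=[0.4,0.4,0.4,0.4,0.4,0.4,0.4,0.4],
)

```text
clock: 33.78
ee_pos: [0.411, 0.3861, 0.2492]
eef_rot: [-0.001, 0.292, 0.956, 0.0]
force: [-0.3, -0.4, -0.8]
opening: 0.7
gripper_force: 0.0
```

```bash
python3 scrap.py
python3 - <<'E'
from h import *
im,d=bot.read_camera("top"); i2,d2=bot.read_camera("scene")
a=cv2.resize(im[110:290,150:450],(480,288),interpolation=cv2.INTER_CUBIC);b=cv2.resize(i2[170:270,280:470],(480,270),interpolation=cv2.INTER_CUBIC)
cv2.imwrite("pics/end.png",np.vstack([a,b])[:,:,::-1])
E
```

```text
top broken_nut 0.58 med [-32. 204.] y [176. 232.] z [10. 28. 41.]
top copper_offcut 0.5 med [-33. 256.] y [229. 281.] z [10. 16. 29.]
scene broken_nut 0.62 med [-23. 210.] y [178. 234.] z [17. 31. 44.]
scene broken_nut 0.39 med [ -5. 221.] y [154. 291.] z [ 3.  9. 74.]
scene copper_offcut 0.65 med [-28. 259.] y [233. 281.] z [10. 19. 31.]
```

View pics/end.png

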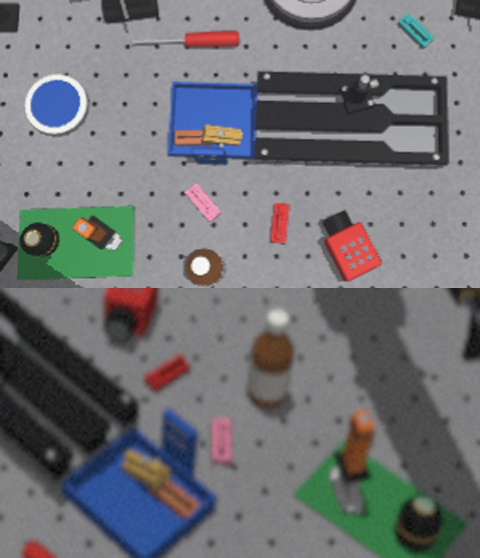

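The scraper stands upright on the mat (lower view ~(352,450)). Both pieces are in the pan clear of the plate, and the bystanders are unmoved.

```bash
python3 -c "
from workcell import bot
print(bot.sign_off())"
```

```text
the job is handed in; nothing more can be done
None
```

The job is handed in at about 34 s of the 72 s: in the last camera check both pieces of scrap were in the pan clear of the plate, the scraper stood upright on the mat, and nothing else appeared moved. On the way, one pan grip missed and the pan caught the plate's end once (53 N at the wrist) and was reset; the judge's result was not shown.

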